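# Latch the specimen holder onto its ball stand

### The job

Two steel ball stands and an aluminium specimen holder are on the microscope desk. Pick the holder up by its upright black grip and lower its socket onto the ball of the stand that it fits (the one with the smaller ball), letting go only once the ball is inside the socket, so that it sits fully home. Then press its raised latch lever all the way down and leave the holder seated and latched.

Things in the scene. Friction and masses are not known exactly. Their poses are not given: they have to be found in the camera images.
- holder: Loose aluminium holder, 0.33 kg: deck 114 (x) by 44 mm (y), top 49 mm up, on two end walls; cork disc at -x end, lever at +x. Black grip fin 26 (x) by 12 mm (y), 49 to 87 mm up, middle at x -7 mm. Under the centre a downward socket: 31 mm bore 41 mm deep, mouth flared to 50 mm (guides a ball 10 mm off). Origin: socket axis, at the underside; z up. Starts upright, +x away from robot within 40 deg.
- latch (a joint): The holder's dark steel latch lever: 0 rad raised (sloping up towards the holder's +x), 0.55 rad fully down, level just above the deck. Starts at 0 to 0.1. Hinge across the deck (along y) at x 15 mm, 56 mm above the holder's underside. About 3 N down on its pad moves it; it stays where it is left.
- lever_pad (a point): Middle of the upper face of the lever's finger pad (20 mm in x, 30 mm in y), 34 mm out from the hinge. Raised, it is at x 42 mm, 77 mm above the holder's underside; fully down at x 49 mm, 60 mm above it. Pressing it down does not tip a seated holder.
- ball (a point): Centre of the smaller steel ball, 28 mm across, on a fixed dark disc (144 mm wide, 18 mm thick), 24 mm above the disc, 42 mm above the desk. Seated, the holder's end walls stand on the disc, underside 24 mm below this point, socket axis through it, facing any way. The other stand, left or right of the holder opposite this one, has a like disc and a 42 mm ball, too big. z up, yaw means nothing.
Not all that is in view belongs to the job. Of the things shaped like the holder, the aluminium one is meant.

How it is judged:
By the outcome, as a careful person would: the job done as asked, in the order asked, and still so for the second after the job is handed in, with the robot touching nothing.
It also fails if it takes over 45 s, if anything falls off the work surface, if the arm or the gripper's body presses on something with over 40 N, if the wrist force passes 120 N, or if a joint passes its speed limit or range.

### The arm

A 6-joint arm with a two-finger parallel gripper is mounted at the origin on the work surface. World frame = base frame: x ahead of the robot, y to its left, z up, the work surface at z = 0. Lengths are in m, angles in rad, forces in N, time in s.
With the tool pointing down it reaches from about 0.4 to 0.825 m from the base axis. Payload 7 kg.
Tool frame: the origin (TCP) lies between the finger pads; the fingertips stand 25 mm ahead of it and the grasp point (between the pads) lies 6 mm ahead of it (arm.tip_extent is the z of the fingertips in the tool frame, in m); z points along the fingers, x is the direction in which the jaws open and shut, and the axes are right-handed (so a half turn about z gives the same grasp; the last joint's range is limited). The gripper opens to 88 mm and grips with 3 to 60 N. Pads are 19 mm wide; open, the fingers measure 130 mm over their backs; the gripper's body (78 mm by 193 mm) begins 47 mm behind the grasp point.
Start: joints at [1.632, 0.359, 0.012, 0, -1.224, -0.288], TCP at [0.152, 0.658, 0.252] pointing down, gripper open.
Joint ranges: [-3.07, 3.07], [-1.43, 2.12], [-1.02, 1.25], [-3.03, 1.67], [-3.05, -0], [-3.03, 3.03]. Speed limits (rad/s): [2.39, 2.39, 3.01, 3.14, 3.14, 3.14].

### API

Orientations are given as [roll, pitch, yaw] about the fixed x, y, z axes, in that order (R = Rz(yaw) Ry(pitch) Rx(roll)).
In Python, from station import monitor, grab_frame, job_done, arm gives the robot as it stands.
- The arm moves only by the shell command python3 -m jog 'ROWS' [FORCE]. ROWS is JSON, a list that holds one entry, the list of rows, each a list of 7 numbers: the shift along the world's x, y, z in m, then the turn, a rotation vector about the world's x, y, z in rad, then the opening, from 0 (shut) to 1 (fully open). In form: [[[dx, dy, dz, ax, ay, az, claw], ...]]. A call has 1 to 20 rows; each row shifts and turns the commanded pose from where the row before left it; what a row does not reach is not made up. A row lasts 1/8 s, in which the tool goes at most 62.5 mm and 10.7 degrees, less where a joint would pass 70% of its speed; a pose out of reach is approached as far as the arm can. A call is refused whole if a number of a shift passes 0.0625 or a number of a turn 0.188, either way. A call with a gripper value outside its range is refused whole. The fingers move at their own pace and stop on an object; FORCE is the grip in N (left out, the last holds). Time passes only in rows, so rows that do not move let the fingers close. It gives the time, the measured TCP pose, the force and the opening at its end, in the units of the state.
- monitor.get_state(): the state, without advancing time (a new reading comes with each control period).
- grab_frame(name): name is "scene" or "side" or "wrist"; returns a dict with "pixels" (420x560x3 uint8, red, green, blue), "K" (3x3 intrinsics, pixels), "view" (4x4, takes a point from world to camera coordinates); the wrist camera has in their place "hand_eye" (4x4, takes a point from camera to tool coordinates, whose origin is the TCP and whose axes are the tool frame's). Camera axes: x right, y down, z forward; pixel columns grow to the right and rows downward; lengths in m; the calibration is good to about 2 mm. The wrist camera is an equidistant fisheye: a pixel r from the principal point sees the ray r / f radians off the axis. A picture is of the moment at which its call begins: read the wrist's pose just before it. There is no depth.
- job_done(): hands the job in, once; it reports no verdict.
The state is a dict: "t": time; "q": joint angles; "qd": joint speeds; "joint_efforts": joint torques, N m; "eef_pos": TCP position; "ee_rot": TCP orientation; "force": force on the tool from outside, world axes, zero at the start; "moment": the same for the moment, N m; "width": finger opening in m.
Only numpy, scipy, OpenCV 4.12 (cv2) and the standard library are available. Lean on these libraries where they do the work, as an engineer would, in place of code of your own. Each camera call takes 0.05 s, during which the arm holds its last target.

## Working session

There is one attempt and no reset: what is moved stays moved. The work goes in short steps, Python scripts to look and compute and a shell command to move; the robot and the scene stay as the last step left them, time stands still between calls to the robot, and variables do not carry over. Pictures are saved under pics/ and viewed, and the job is handed in when it is done.

```bash
mkdir -p pics; ls
cat > h.py <<'E'
import numpy as np,cv2
from station import monitor,grab_frame,job_done,arm
def save(n,f): cv2.imwrite(f'pics/{n}.png',cv2.cvtColor(f['pixels'],cv2.COLOR_RGB2BGR))
E
python3 - <<'E'
from h import *
import pickle
s=monitor.get_state();print(s)
F={}
for n in ['scene','side','wrist']:
    f=grab_frame(n);save(n+'0',f);F[n]=f
    print(n,{k:np.round(v,4).tolist() for k,v in f.items() if k!='pixels'})
pickle.dump((s,F),open('f0.pkl','wb'))
E
```

```text
pics
{'t': 0.0, 'q': array([ 1.63208336e+00,  3.59379293e-01,  1.10782669e-02, -3.58021712e-04,
       -1.22409165e+00, -2.88075379e-01]), 'qd': array([ 0.00052704, -0.00029565,  0.0001278 , -0.00071889, -0.00045772,
       -0.00334099]), 'joint_efforts': array([ 2.09980186e-03, -5.82730114e+01,  2.93043441e+01,  6.99674428e+00,
        6.85954874e-03, -1.50661845e-04]), 'eef_pos': array([0.1517084 , 0.65728025, 0.25063459]), 'ee_rot': array([-3.14146177e+00, -1.62619482e-03, -1.79770671e+00]), 'force': array([ 0.21102854, -0.06454719, -0.57674554]), 'moment': array([-0.01689472,  0.09105657, -0.01693296]), 'width': 0.08756211399591397}
scene {'K': [[498.8682, 0.0, 279.3753], [0.0, 498.8682, 210.5686], [0.0, 0.0, 1.0]], 'view': [[0.8434, 0.537, -0.0177, -0.461], [0.3476, -0.5706, -0.7441, -0.1084], [-0.4096, 0.6214, -0.6679, 1.0954], [0.0, 0.0, 0.0, 1.0]]}
side {'K': [[379.7271, 0.0, 282.3598], [0.0, 379.7271, 208.277], [0.0, 0.0, 1.0]], 'view': [[-0.7938, -0.6078, -0.0224, 0.4488], [-0.345, 0.4802, -0.8065, 0.2071], [0.5009, -0.6325, -0.5908, 0.4642], [0.0, 0.0, 0.0, 1.0]]}
wrist {'K': [[325.1923, 0.0, 278.7208], [0.0, 325.1923, 209.4859], [0.0, 0.0, 1.0]], 'hand_eye': [[1.0, 0.0002, 0.0005, -0.0002], [-0.0004, 0.9509, 0.3095, -0.0847], [-0.0005, -0.3095, 0.9509, -0.1328], [0.0, 0.0, 0.0, 1.0]]}
```

View pics/scene0.png

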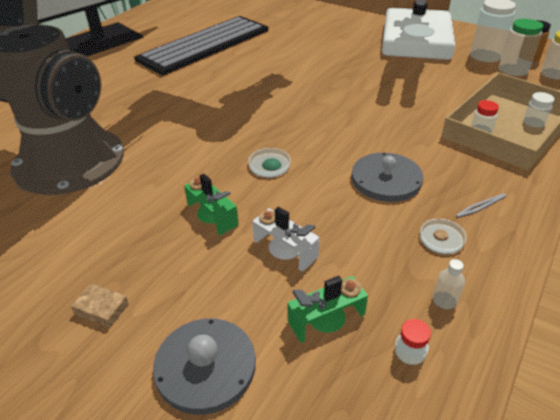

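View pics/side0.png

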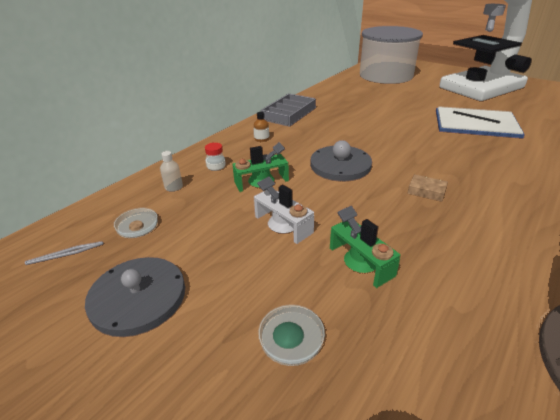

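View pics/wrist0.png

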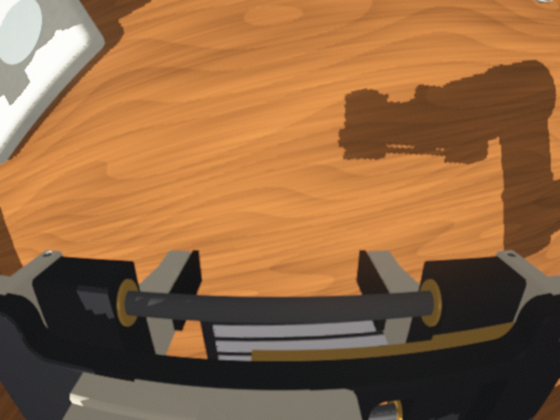

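The scene view shows the silver holder at about (287,238), and the stand with the smaller ball at (388,162), which is (131,278) in the side view. The stand at (203,350) has the larger ball, and the two green holders are decoys. I'll zoom in for the features.

Run:
```python
import cv2
a=cv2.imread('pics/scene0.png');b=cv2.imread('pics/side0.png')
def z(i,x,y,w,h,n):
    c=cv2.resize(i[y:y+h,x:x+w],None,fx=8,fy=8,interpolation=cv2.INTER_CUBIC)
    for k in range(0,w,10): cv2.putText(c,str(x+k),(k*8,10),0,.35,(0,0,255),1);cv2.line(c,(k*8,0),(k*8,h*8),(0,0,255),1) 
    for k in range(0,h,10): cv2.putText(c,str(y+k),(0,k*8+10),0,.35,(0,0,255),1);cv2.line(c,(0,k*8),(w*8,k*8),(0,0,255),1)
    cv2.imwrite(f'pics/{n}.png',c)
z(a,240,200,95,74,'z1');z(b,245,172,80,70,'z2');z(a,345,145,85,60,'z3');z(b,85,255,100,75,'z4')
```

```text
(no output)
```

View pics/z1.png

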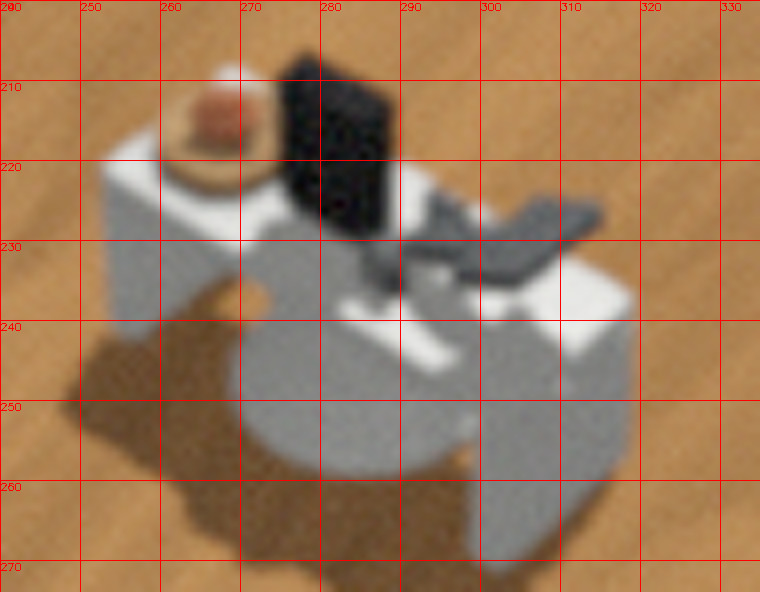

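View pics/z2.png

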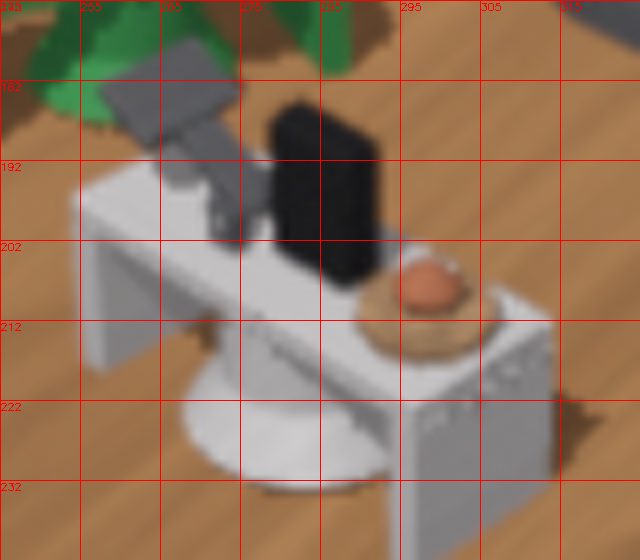

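View pics/z3.png

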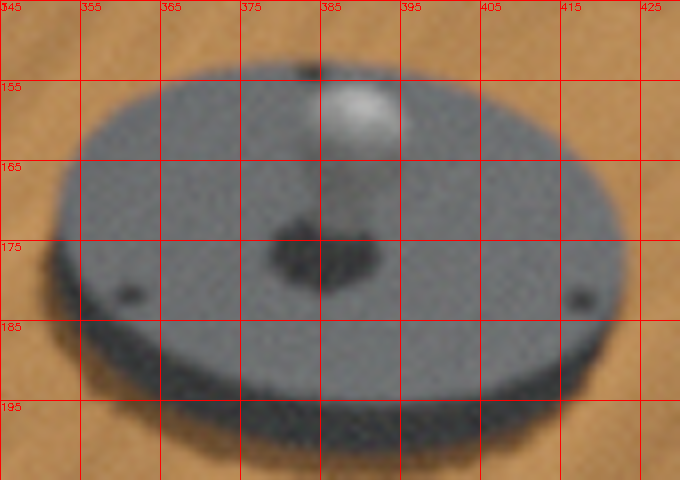

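View pics/z4.png

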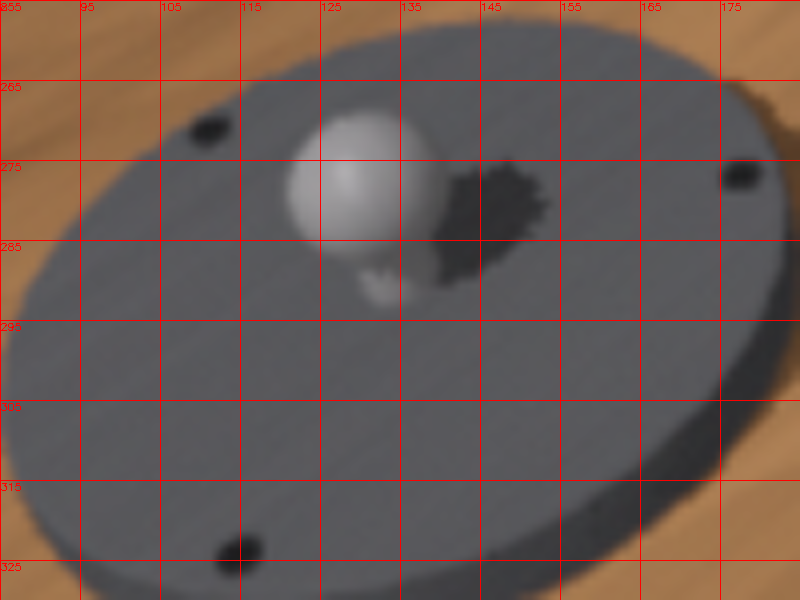

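```bash
cat >> h.py <<'E'
def ray(f,u,v):
    V=f['view'];R=V[:3,:3];o=-R.T@V[:3,3];d=R.T@np.linalg.inv(f['K'])@[u,v,1];return o,d/np.linalg.norm(d)
def onz(f,u,v,z):
    o,d=ray(f,u,v);return o+d*(z-o[2])/d[2]
def tri(fs,uvs):
    A=0;b=0;rs=[ray(f,*p) for f,p in zip(fs,uvs)]
    for o,d in rs: P=np.eye(3)-np.outer(d,d);A=A+P;b=b+P@o
    x=np.linalg.solve(A,b);return x,[np.linalg.norm(np.cross(x-o,d)) for o,d in rs]
E
python3 - <<'E'
from h import *
import pickle
np.set_printoptions(precision=4,suppress=True)
s,F=pickle.load(open('f0.pkl','rb'));a,b=F['scene'],F['side']
print('ball',tri([a,b],[(389.2,161.3),(130.6,278.3)]))
print('ball onz',onz(a,389.2,161.3,.042),onz(b,130.6,278.3,.042))
def cc(P):
    P=np.array(P)[:,:2];M=2*(P[1:]-P[0]);return np.linalg.solve(M,(P[1:]**2).sum(1)-(P[0]**2).sum())
for f,p in((a,[(384,153.9),(361,182),(417.7,182.5)]),(b,[(111.2,271),(177.5,277),(115,324.5)])):
    print('disc',cc([onz(f,*q,.018) for q in p]))
# holder deck
for n,f,p in(('sc',a,[(253,220.5),(270,231.2),(311.5,244),(319.2,237)]),('sd',b,[(254.3,196.5),(295.5,223),(314,212)])):
    for q in p: print(n,q,onz(f,*q,.049))
print('wall bottoms');
for q in [(256.5,242.5),(302,271.5)]: print(onz(a,*q,0))
print('fin sc');
for q in [(275.3,210.5),(278.5,206.5),(289.3,212.3),(286.5,216)]: print(onz(a,*q,.087))
print('fin sd')
for q in [(279,187.5),(282.5,184.5),(292.5,189.8),(289.5,193)]: print(onz(b,*q,.087))
E
```

```text
ball (array([0.6164, 0.2997, 0.0445]), [np.float64(0.00101147431870113), np.float64(0.001011474318701113)])
ball onz [0.6158 0.3043 0.042 ] [0.6179 0.2983 0.042 ]
disc [0.6172 0.299 ]
disc [0.6178 0.298 ]
sc (253, 220.5) [0.4856 0.0116 0.049 ]
sc (270, 231.2) [0.5256 0.0047 0.049 ]
sc (311.5, 244) [0.6009 0.0153 0.049 ]
sc (319.2, 237) [0.6038 0.0362 0.049 ]
sd (254.3, 196.5) [0.6018 0.0373 0.049 ]
sd (295.5, 223) [0.4923 0.0568 0.049 ]
sd (314, 212) [0.4841 0.0124 0.049 ]
wall bottoms
[0.492  0.0089 0.    ]
[ 0.5968 -0.0075  0.    ]
fin sc
[0.5284 0.0187 0.087 ]
[0.5275 0.03   0.087 ]
[0.5507 0.0271 0.087 ]
[0.5515 0.0169 0.087 ]
fin sd
[0.5464 0.0313 0.087 ]
[0.5473 0.02   0.087 ]
[0.5227 0.0235 0.087 ]
[0.5211 0.0345 0.087 ]
```

The two views agree. The holder's socket axis is at about (0.544, 0.024), yaw about -9°, with the fin at (0.537, 0.025). The ball is at about (0.617, 0.2985). I'll move above the fin and check with the wrist camera.

```bash
python3 -m jog '[[[0.024,-0.0395,0,0,0,0.004,1],[0.024,-0.0395,0,0,0,0.004,1],[0.024,-0.0395,0,0,0,0.004,1],[0.024,-0.0395,0,0,0,0.004,1],[0.024,-0.0395,0,0,0,0.004,1],[0.024,-0.0395,0,0,0,0.004,1],[0.024,-0.0395,0,0,0,0.004,1],[0.024,-0.0395,0,0,0,0.004,1],[0.024,-0.0395,0,0,0,0.004,1],[0.024,-0.0395,0,0,0,0.004,1],[0.024,-0.0395,0,0,0,0.004,1],[0.024,-0.0395,0,0,0,0.004,1],[0.024,-0.0395,0,0,0,0.004,1],[0.024,-0.0395,0,0,0,0.004,1],[0.024,-0.0395,0,0,0,0.004,1],[0.024,-0.0395,0,0,0,0.004,1],[0,0,0,0,0,0,1],[0,0,0,0,0,0,1]]]'
cat >> h.py <<'E'
from scipy.spatial.transform import Rotation as Ro
def wray(f,s,u,v):
    K=f['K'];x=(u-K[0,2])/K[0,0];y=(v-K[1,2])/K[1,1];r=np.hypot(x,y)+1e-12
    d=np.array([np.sin(r)*x/r,np.sin(r)*y/r,np.cos(r)]);H=f['hand_eye'];R=Ro.from_euler('xyz',s['ee_rot']).as_matrix()
    return R@H[:3,3]+s['eef_pos'],R@H[:3,:3]@d
def wz(f,s,u,v,z):
    o,d=wray(f,s,u,v);return o+d*(z-o[2])/d[2]
def wproj(f,s,p):
    R=Ro.from_euler('xyz',s['ee_rot']).as_matrix();H=f['hand_eye'];c=H[:3,:3].T@(R.T@(np.array(p)-s['eef_pos'])-H[:3,3])
    n=np.hypot(c[0],c[1]);t=np.arctan2(n,c[2]);K=f['K'];return K[0,0]*t*c[0]/n+K[0,2],K[1,1]*t*c[1]/n+K[1,2]
def snap(n,c='wrist'):
    import pickle
    s=monitor.get_state();f=grab_frame(c);save(n,f);pickle.dump((s,f),open(n+'.pkl','wb'));print(s['eef_pos'],s['ee_rot'],s['width'],s['force'],s['t']);return s,f
E
python3 -c "from h import *;snap('w1')"
```

```text
t: 2.4
eef_pos: [0.5355, 0.0255, 0.2512]
ee_rot: [3.141, -0.0, -1.735]
force: [-0.2, 1.6, -0.2]
width: 0.0873
[0.53549147 0.02552177 0.25121804] [ 3.14086583e+00 -1.49877843e-04 -1.73466349e+00] 0.08734968951814373 [-0.23098933  1.58682253 -0.23223123] 2.4
```

View pics/w1.png

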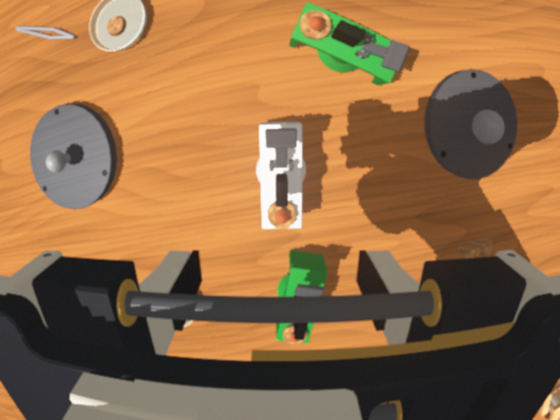

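The wrist view shows the silver holder near (281,175), long side almost vertical. The small ball is at (56,161). I'll zoom in and measure.

Run:
```python
from h import *
import pickle
np.set_printoptions(precision=4,suppress=True)
s,f=pickle.load(open('w1.pkl','rb'))
i=cv2.imread('pics/w1.png')
def z(x,y,w,h,n):
    c=cv2.resize(i[y:y+h,x:x+w],None,fx=5,fy=5,interpolation=cv2.INTER_CUBIC)
    for k in range(0,w,10): cv2.putText(c,str(x+k),(k*5,10),0,.35,(255,0,0),1);cv2.line(c,(k*5,0),(k*5,h*5),(255,0,0),1)
    for k in range(0,h,10): cv2.putText(c,str(y+k),(0,k*5+10),0,.35,(255,0,0),1);cv2.line(c,(0,k*5),(w*5,k*5),(255,0,0),1)
    cv2.imwrite(f'pics/{n}.png',c)
z(240,110,90,120,'w1a');z(20,90,110,120,'w1b')
for p in [(.537,.0252,.087),(.6172,.2985,.042)]:print(wproj(f,s,p))
for p in [(259.5,124.5),(301,123),(300.5,226.5),(262,228.5)]:print(wz(f,s,*p,.049))
```

```text
(np.float64(278.8264029976484), np.float64(195.8521604151829))
(np.float64(54.652807326624185), np.float64(162.1023676833631))
[0.6046 0.034  0.049 ]
[ 0.5993 -0.008   0.049 ]
[0.4879 0.009  0.049 ]
[0.4925 0.0514 0.049 ]
```

View pics/w1a.png

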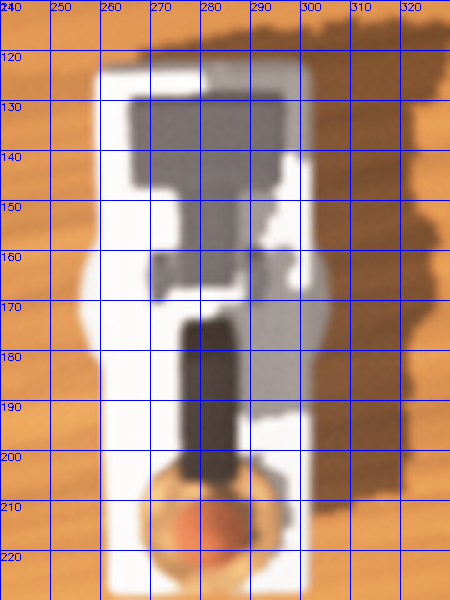

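View pics/w1b.png

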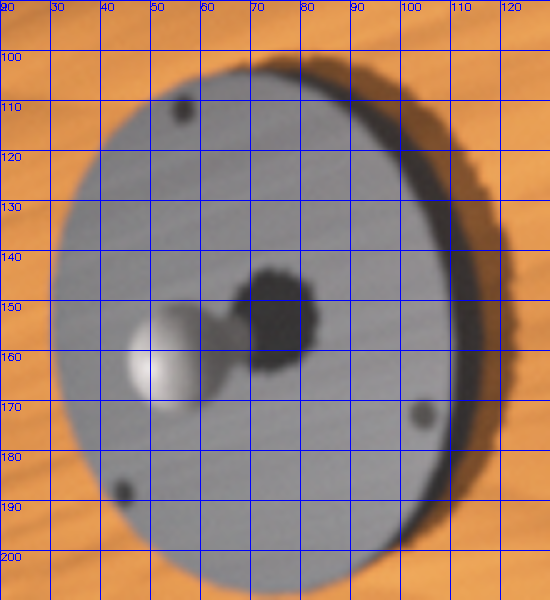

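```bash
python3 -m jog '[[[0.003,-0.0025,-0.02,0,0,0.01,1],[0,0,-0.03,0,0,0,1],[0,0,-0.03,0,0,0,1],[0,0,-0.03,0,0,0,1],[0,0,-0.03,0,0,0,1],[0,0,-0.02,0,0,0,1],[0,0,-0.011,0,0,0,1],[0,0,0,0,0,0,1]]]' 
python3 -c "from h import *;snap('w2')"
```

```text
t: 3.45
eef_pos: [0.5384, 0.0237, 0.0803]
ee_rot: [3.141, -0.0, -1.722]
force: [0.6, -0.4, 0.0]
width: 0.0877
[0.53842145 0.02374895 0.0803278 ] [ 3.14081628e+00 -4.92724775e-04 -1.72247848e+00] 0.08774964431423322 [ 0.55378513 -0.37911154  0.04548936] 3.45
```

View pics/w2.png

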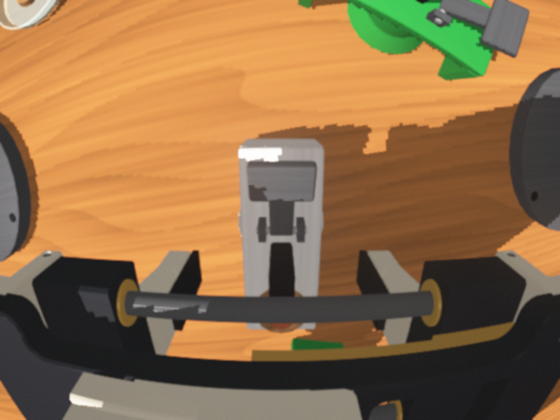

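The fin at (283,270) sits midway between the fingers. I'll close and then lift a little.

```bash
python3 -m jog '[[[0,0,0,0,0,0,0.3],[0,0,0,0,0,0,0],[0,0,0,0,0,0,0],[0,0,0,0,0,0,0],[0,0,0,0,0,0,0],[0,0,0,0,0,0,0],[0,0,0,0,0,0,0],[0,0,0,0,0,0,0]]]' 40
python3 -m jog '[[[0,0,0.01,0,0,0,0],[0,0,0.03,0,0,0,0],[0,0,0.04,0,0,0,0],[0,0,0.04,0,0,0,0],[0,0,0,0,0,0,0],[0,0,0,0,0,0,0]]]' 40
python3 -c "from h import *;snap('w3');snap('s3','scene');snap('d3','side')"
```

```text
t: 4.5
eef_pos: [0.5388, 0.0232, 0.0805]
ee_rot: [3.142, -0.0, -1.724]
force: [0.2, -0.7, -0.3]
width: 0.0132
t: 5.25
eef_pos: [0.5381, 0.0231, 0.2002]
ee_rot: [3.141, 0.0, -1.724]
force: [0.1, -0.7, -3.4]
width: 0.0117
[0.53805024 0.02314102 0.20018924] [ 3.14073958e+00  2.31331315e-04 -1.72396045e+00] 0.01167390951137586 [ 0.10671738 -0.67157839 -3.3723531 ] 5.25
[0.53784497 0.02299672 0.19961881] [ 3.13974964e+00 -4.98853795e-04 -1.72393552e+00] 0.011636824188068984 [-0.08000221 -0.70260144 -3.10212611] 5.3
[0.53784734 0.02294476 0.19934738] [ 3.13934918e+00 -9.11277058e-04 -1.72383600e+00] 0.011724647709231352 [ 0.06148969 -0.76507071 -3.71217091] 5.35
```

View pics/w3.png

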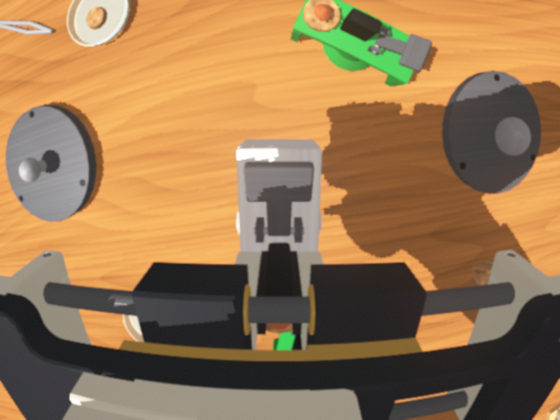

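View pics/d3.png

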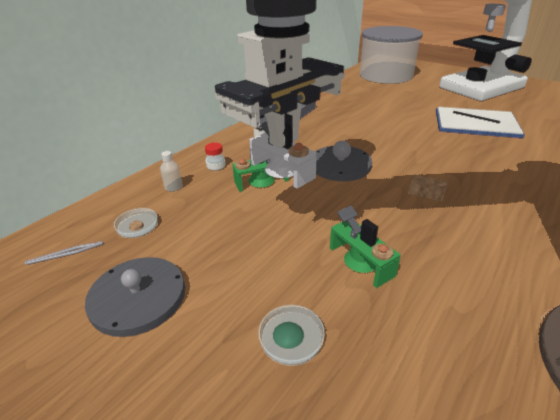

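View pics/s3.png

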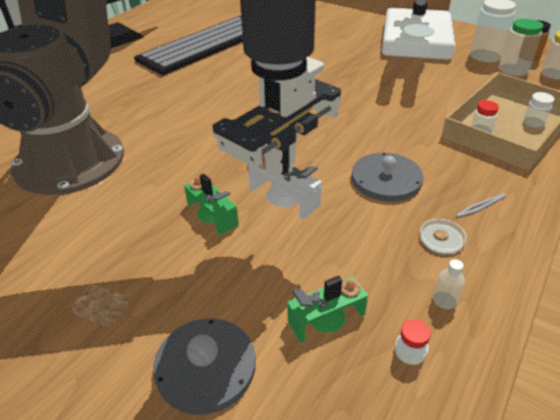

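The holder is held (width 11.7 mm, 3.3 N of weight) and looks level. Next I'll compute the socket axis relative to the tool from w3, and refine the ball position.

Run:
```python
from h import *
import pickle
np.set_printoptions(precision=4,suppress=True)
s,f=pickle.load(open('w3.pkl','rb'))
i=cv2.imread('pics/w3.png')
def z(x,y,w,h,n,k0=5):
    c=cv2.resize(i[y:y+h,x:x+w],None,fx=k0,fy=k0,interpolation=cv2.INTER_CUBIC)
    for k in range(0,w,10): cv2.putText(c,str(x+k),(k*k0,10),0,.35,(255,0,0),1);cv2.line(c,(k*k0,0),(k*k0,h*k0),(255,0,0),1)
    for k in range(0,h,10): cv2.putText(c,str(y+k),(0,k*k0+10),0,.35,(255,0,0),1);cv2.line(c,(0,k*k0),(w*k0,k*k0),(255,0,0),1)
    cv2.imwrite(f'pics/{n}.png',c)
z(220,130,120,120,'w3a')
R=Ro.from_euler('xyz',s['ee_rot']).as_matrix()
zd=s['eef_pos'][2]-.0313
for p in [(237,148),(322,148),(237,250),(321,250)]:
    print(p,R.T@(wz(f,s,*p,zd)-s['eef_pos']))
# predicted ball pixel in w1/w3
for p in [(.6172,.2985,.042)]: print(wproj(f,s,p))
s1,f1=pickle.load(open('w1.pkl','rb'))
def cc(P):
    P=np.array(P)[:,:2];M=2*(P[1:]-P[0]);return np.linalg.solve(M,(P[1:]**2).sum(1)-(P[0]**2).sum())
print('disc w1',cc([wz(f1,s1,*q,.018) for q in [(56.5,112),(44.7,188.5),(104.5,173)]]), 'ball',wz(f1,s1,56,161,.042))
```

```text
(237, 148) [-0.0213 -0.0642  0.0313]
(322, 148) [ 0.0219 -0.0642  0.0312]
(237, 250) [-0.0234 -0.0075  0.0313]
(321, 250) [ 0.0235 -0.0075  0.0313]
(np.float64(28.58509135817934), np.float64(170.6446004237558))
disc w1 [0.6174 0.2958] ball [0.618  0.2957 0.042 ]
```

View pics/w3a.png

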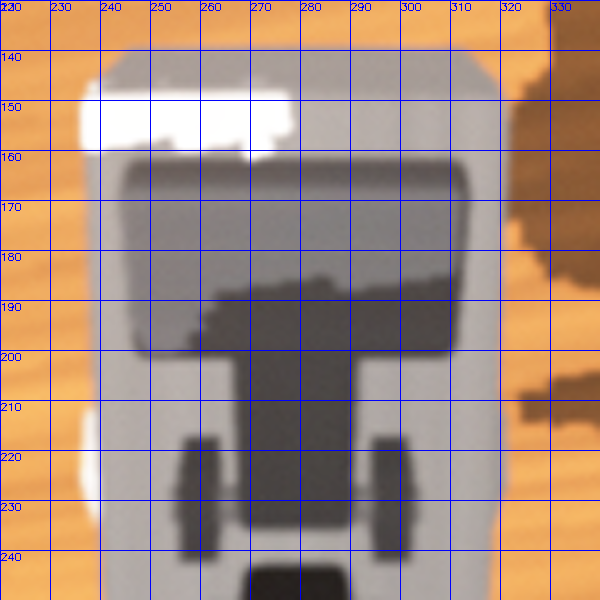

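```bash
python3 -m jog '[[[0.0073,0.0275,0,0,0,0,0],[0.0073,0.0275,0,0,0,0,0],[0.0073,0.0275,0,0,0,0,0],[0.0073,0.0275,0,0,0,0,0],[0.0073,0.0275,0,0,0,0,0],[0.0073,0.0275,0,0,0,0,0],[0.0073,0.0275,0,0,0,0,0],[0.0073,0.0275,0,0,0,0,0],[0.0073,0.0275,0,0,0,0,0],[0.0073,0.0275,0,0,0,0,0],[0,0,0,0,0,0,0],[0,0,0,0,0,0,0]]]' 40
python3 -c "from h import *;snap('w4');snap('s4','scene');snap('d4','side')"
```

```text
t: 6.9
eef_pos: [0.6116, 0.2985, 0.2001]
ee_rot: [3.141, -0.001, -1.723]
force: [-0.3, -0.9, -3.5]
width: 0.0118
[0.61156588 0.29850561 0.20009851] [ 3.14093307e+00 -6.89472981e-04 -1.72329927e+00] 0.01175362343823938 [-0.32692933 -0.87189481 -3.48954137] 6.9
[0.61159508 0.29808953 0.20032962] [ 3.14114790e+00 -4.81944269e-04 -1.72363691e+00] 0.01162216272880576 [ 0.17903888  0.05759346 -2.68539416] 6.95
[0.61165142 0.2978426  0.20052492] [ 3.14137207e+00 -2.62988584e-04 -1.72393738e+00] 0.012033562109787255 [-0.62719825  0.36085114 -1.82796798] 7.0
```

View pics/w4.png

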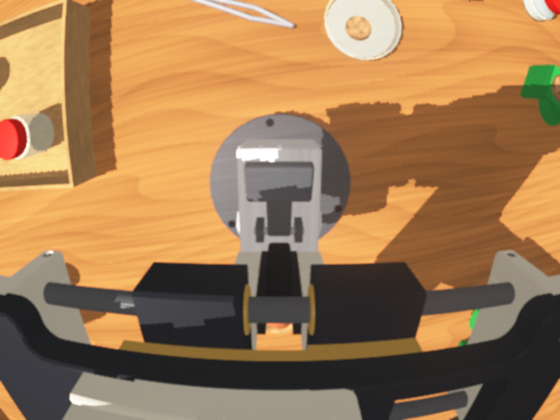

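View pics/d4.png

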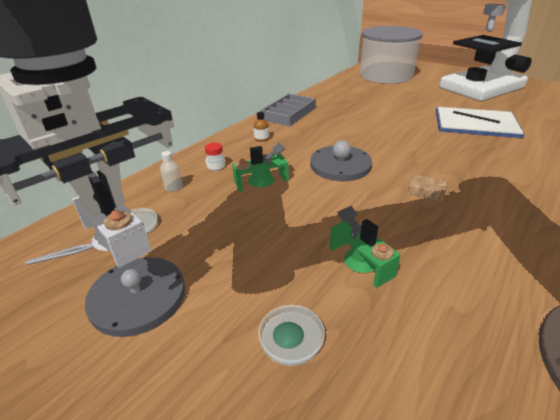

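View pics/s4.png

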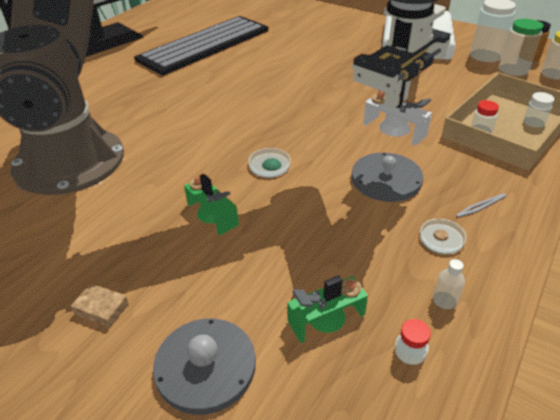

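The disc spans columns 210 to 350 and its screws are at (270,123), (232,224) and (338,209). I'll compute the circumcentre.

Run:
```python
from h import *
import pickle
np.set_printoptions(precision=4,suppress=True)
s,f=pickle.load(open('w4.pkl','rb'))
def cc(P):
    P=np.array(P)[:,:2];M=2*(P[1:]-P[0]);return np.linalg.solve(M,(P[1:]**2).sum(1)-(P[0]**2).sum())
P=[wz(f,s,*q,.018) for q in [(270,123),(232,224),(338,209)]]
c=cc(P);print(P,c,np.linalg.norm(P[0][:2]-c))
# disc top edge points by mask circumference
E2=np.array([wz(f,s,*q,.018)[:2] for q in [(210.5,180),(349.5,180),(276,114),(222,215),(235,133)]])
A=np.c_[2*E2,np.ones(5)];x=np.linalg.lstsq(A,(E2**2).sum(1),rcond=None)[0];print('edge',x[:2],np.sqrt(x[2]+x[:2]@x[:2]))
R=Ro.from_euler('xyz',s['ee_rot']).as_matrix()
print('socket',s['eef_pos']+R@[0,-.0071,0])
```

```text
[array([0.6813, 0.2962, 0.018 ]), array([0.5856, 0.3516, 0.018 ]), array([0.5851, 0.2407, 0.018 ])] [0.6173 0.2961] 0.063998601404957
edge [0.6194 0.2952] 0.06941098393930949
socket [0.6186 0.2974 0.2001]
```

```bash
python3 -m jog '[[[-0.001,-0.0005,-0.015,0,0,0,0],[0,0,-0.02,0,0,0,0],[0,0,-0.02,0,0,0,0],[0,0,0,0,0,0,0],[0,0,-0.005,0,0,0,0],[0,0,-0.005,0,0,0,0],[0,0,-0.005,0,0,0,0],[0,0,-0.005,0,0,0,0],[0,0,0,0,0,0,0]]]' 40
python3 -c "from h import *;snap('w5');snap('s5','scene');snap('d5','side')"
```

```text
t: 8.18
eef_pos: [0.6106, 0.2975, 0.125]
ee_rot: [3.141, -0.001, -1.724]
force: [0.2, -0.5, -3.0]
width: 0.0113
[0.61056494 0.29749418 0.12499027] [ 3.14096941e+00 -6.73726107e-04 -1.72363974e+00] 0.01128384392644593 [ 0.23460435 -0.51354292 -2.97370146] 8.175
[0.61075685 0.29761518 0.12538772] [ 3.14143823e+00 -2.95714436e-04 -1.72355340e+00] 0.012018131257450167 [-0.22042772  0.12578205 -3.14380349] 8.225
[0.61085261 0.29772529 0.12560072] [-3.14151462e+00 -3.78485527e-05 -1.72354766e+00] 0.011392217874579757 [ 0.07610565 -0.78945193 -3.26388896] 8.275
```

View pics/d5.png

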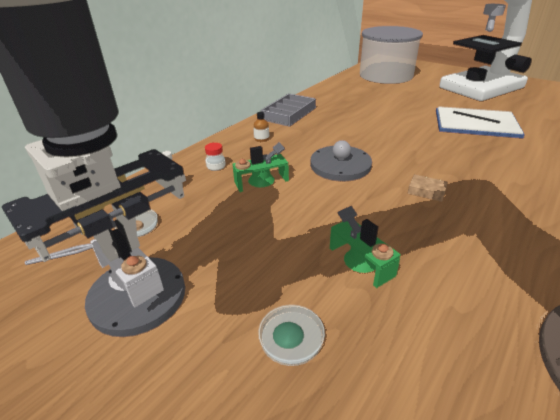

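View pics/s5.png

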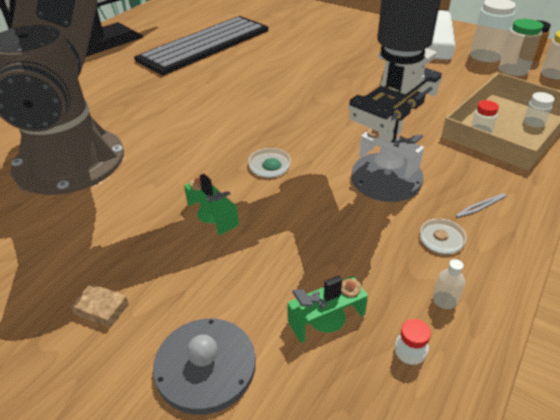

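The ball is entering the mouth with no contact force, so I'll lower the rest slowly.

```bash
python3 -m jog '[[[0,0,-0.004,0,0,0,0],[0,0,-0.004,0,0,0,0],[0,0,-0.004,0,0,0,0],[0,0,0,0,0,0,0]]]' 40;  python3 -m jog '[[[0,0,-0.004,0,0,0,0],[0,0,-0.004,0,0,0,0],[0,0,0,0,0,0,0]]]' 40; python3 -m jog '[[[0,0,-0.003,0,0,0,0],[0,0,-0.002,0,0,0,0],[0,0,0,0,0,0,0]]]' 40
```

```text
t: 8.82
eef_pos: [0.6105, 0.2975, 0.113]
ee_rot: [3.141, -0.001, -1.724]
force: [-0.0, -0.1, -2.8]
width: 0.0117
t: 9.2
eef_pos: [0.6105, 0.2975, 0.105]
ee_rot: [3.141, -0.001, -1.724]
force: [-0.6, -0.4, -2.9]
width: 0.0114
t: 9.57
eef_pos: [0.6107, 0.2976, 0.1003]
ee_rot: [3.141, -0.0, -1.724]
force: [0.4, -0.5, -2.5]
width: 0.0116
```

```bash
python3 -m jog '[[[0,0,-0.0015,0,0,0,0],[0,0,0,0,0,0,0]]]' 40;  python3 -m jog '[[[0,0,-0.001,0,0,0,0],[0,0,0,0,0,0,0]]]' 40
```

```text
t: 9.82
eef_pos: [0.6107, 0.2977, 0.099]
ee_rot: [3.141, -0.0, -1.724]
force: [0.1, -0.2, -2.9]
width: 0.012
t: 10.07
eef_pos: [0.6109, 0.2978, 0.0985]
ee_rot: [-3.141, 0.0, -1.723]
force: [-1.6, -0.1, 1.2]
width: 0.0112
```

Contact comes at z 0.0985, against an expected 0.0983, so it is seated. I'll release and look.

```bash
python3 -m jog '[[[0,0,0,0,0,0,0.3],[0,0,0,0,0,0,0.6],[0,0,0,0,0,0,1],[0,0,0,0,0,0,1],[0,0,0,0,0,0,1],[0,0,0,0,0,0,1]]]' 40;  python3 -m jog '[[[0,0,0.02,0,0,0,1],[0,0,0.04,0,0,0,1],[0,0,0.04,0,0,0,1],[0,0,0,0,0,0,1],[0,0,0,0,0,0,1]]]'
python3 -c "from h import *;snap('w6');snap('s6','scene');snap('d6','side')"
```

```text
t: 10.82
eef_pos: [0.6108, 0.2977, 0.0981]
ee_rot: [-3.142, 0.0, -1.724]
force: [0.3, -0.7, -0.4]
width: 0.0661
t: 11.45
eef_pos: [0.6105, 0.2976, 0.1978]
ee_rot: [3.141, 0.0, -1.724]
force: [-0.3, -0.4, -0.1]
width: 0.0879
[0.61046309 0.29758698 0.19783248] [ 3.14122967e+00  1.92298531e-04 -1.72376317e+00] 0.08792374266550164 [-0.26423865 -0.37127045 -0.09305834] 11.45
[0.61025823 0.29738578 0.19711463] [ 3.14043641e+00 -8.02785224e-04 -1.72380490e+00] 0.08727089642047121 [-0.67990205  0.1014756  -0.88961709] 11.5
[0.61023079 0.29731349 0.19680784] [ 3.14013325e+00 -1.36835446e-03 -1.72372147e+00] 0.0874172214601556 [ 0.51592913 -0.16314197 -0.71589987] 11.55
```

View pics/w6.png

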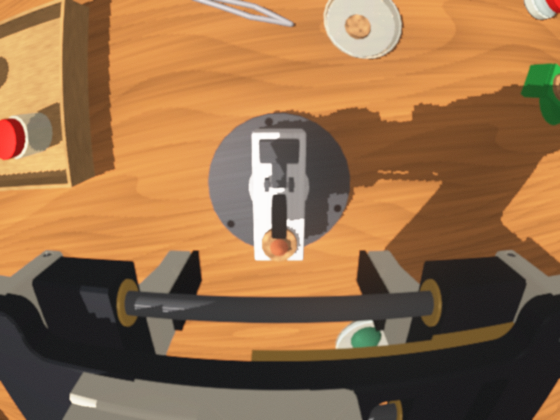

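View pics/d6.png

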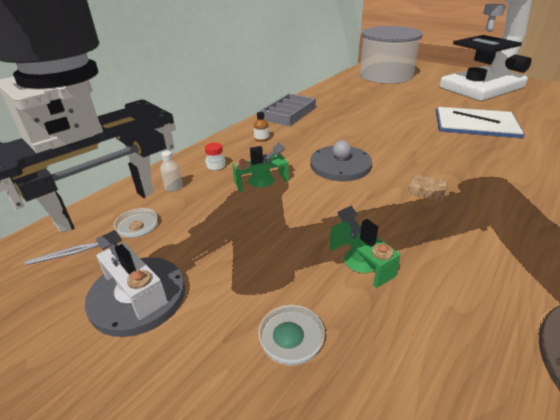

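View pics/s6.png

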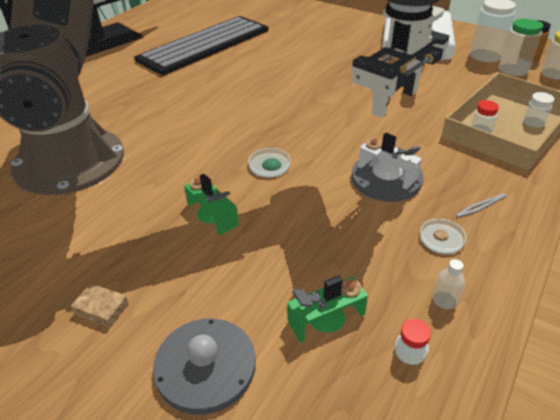

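The holder sits level and centred on the disc, with the lever raised at (279,150) in the wrist view. Next I'll close the fingers and move over the lever pad.

```bash
python3 -m jog '[[[0.013,-0.002,0,0,0,0,0],[0.013,-0.002,0,0,0,0,0],[0.014,-0.002,0,0,0,0,0],[0.0135,-0.002,0,0,0,0,0],[0,0,0,0,0,0,0],[0,0,-0.02,0,0,0,0],[0,0,-0.02,0,0,0,0],[0,0,-0.02,0,0,0,0],[0,0,-0.005,0,0,0,0],[0,0,0,0,0,0,0]]]' 10
python3 -c "from h import *;snap('w7');snap('s7','scene');snap('d7','side')"
```

```text
t: 12.85
eef_pos: [0.6643, 0.2898, 0.1332]
ee_rot: [3.142, -0.0, -1.723]
force: [0.5, -0.2, 1.2]
width: 0.0007
[0.66429821 0.28976515 0.13323298] [ 3.14155498e+00 -2.35013359e-04 -1.72340830e+00] 0.000689576293616275 [ 0.53357657 -0.1781543   1.23775667] 12.85
[0.66461851 0.28990384 0.13388015] [-3.14079903e+00  4.16162842e-04 -1.72333975e+00] 0.000567109406144903 [ 0.30402974 -0.28654266  0.41458372] 12.9
[0.66473932 0.28999241 0.1341557 ] [-3.14045215e+00  8.42914212e-04 -1.72334547e+00] 0.0006924445943565433 [ 0.70694633 -0.7518099  -0.29677679] 12.95
```

View pics/w7.png

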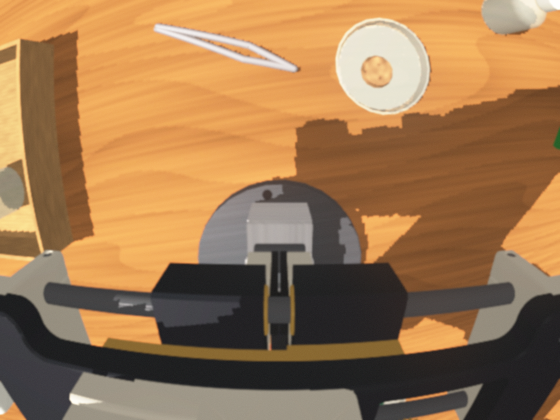

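View pics/d7.png

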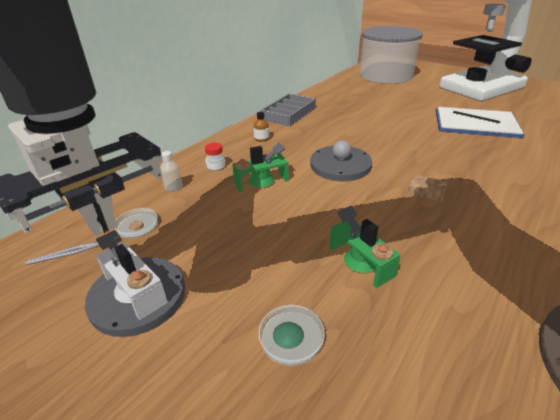

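View pics/s7.png

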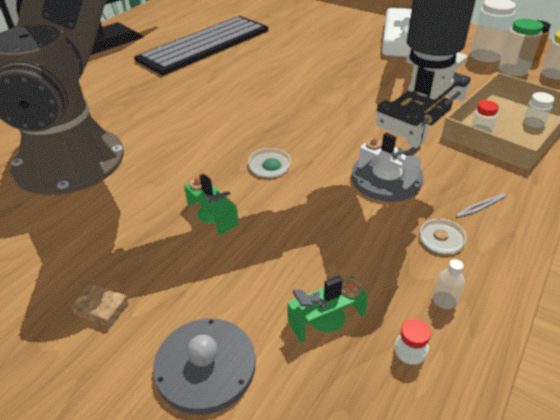

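The fingers are above the pad. I'll press down in small steps, watching the force.

```bash
python3 -m jog '[[[0,0,-0.004,0,0,0,0],[0,0,-0.004,0,0,0,0],[0,0,-0.004,0,0,0,0],[0,0,-0.004,0,0,0,0],[0,0,0,0,0,0,0]]]' 10
python3 -m jog '[[[0,0,-0.003,0,0,0,0],[0,0,-0.003,0,0,0,0],[0,0,-0.003,0,0,0,0],[0,0,0,0,0,0,0]]]' 10
python3 -m jog '[[[0,0,-0.002,0,0,0,0],[0,0,-0.002,0,0,0,0],[0,0,0,0,0,0,0]]]' 10
```

```text
t: 13.62
eef_pos: [0.6646, 0.2898, 0.1171]
ee_rot: [-3.141, 0.0, -1.724]
force: [1.6, 0.0, 2.3]
width: 0.0005
t: 14.12
eef_pos: [0.6637, 0.2895, 0.1073]
ee_rot: [3.14, -0.001, -1.724]
force: [0.4, -0.5, -0.2]
width: 0.0004
t: 14.5
eef_pos: [0.6641, 0.2895, 0.1037]
ee_rot: [3.141, -0.0, -1.724]
force: [0.3, -0.4, 0.5]
width: 0.0007
```

```bash
python3 -m jog '[[[0,0,-0.001,0,0,0,0],[0,0,0,0,0,0,0]]]' 10
python3 -m jog '[[[0,0,-0.001,0,0,0,0],[0,0,0,0,0,0,0]]]' 10
```

```text
t: 14.75
eef_pos: [0.6641, 0.2896, 0.1032]
ee_rot: [3.141, -0.0, -1.724]
force: [-0.6, -0.9, 3.7]
width: 0.0009
t: 15.0
eef_pos: [0.6642, 0.2897, 0.1031]
ee_rot: [-3.141, 0.0, -1.723]
force: [-2.6, -1.1, 8.1]
width: -0.0001
```

```bash
python3 -m jog '[[[0,0,-0.001,0,0,0,0],[0,0,0,0,0,0,0]]]' 10
python3 -m jog '[[[0,0,0.003,0,0,0,0],[0,0,0.02,0,0,0,0],[0,0,0.04,0,0,0,0],[0,0,0.04,0,0,0,0],[-0.045,0.007,0,0,0,0,0],[0,0,0,0,0,0,0],[0,0,0,0,0,0,0]]]' 10
python3 -c "from h import *;snap('w8');snap('s8','scene');snap('d8','side')
for n,x in (('w8',(200,100,160,120)),('d8',(75,225,120,110))):
    i=cv2.imread(f'pics/{n}.png');a,b,w,h=x;cv2.imwrite(f'pics/{n}z.png',cv2.resize(i[b:b+h,a:a+w],None,fx=5,fy=5,interpolation=cv2.INTER_CUBIC))"
```

```text
t: 15.25
eef_pos: [0.6643, 0.2897, 0.103]
ee_rot: [-3.141, 0.0, -1.723]
force: [-5.1, -0.9, 12.5]
width: 0.0006
t: 16.12
eef_pos: [0.6195, 0.297, 0.205]
ee_rot: [-3.141, 0.001, -1.723]
force: [0.5, 0.2, 0.5]
width: 0.0004
[0.61945937 0.2969566  0.20498805] [-3.14085432e+00  6.58043241e-04 -1.72297375e+00] 0.0004473233591889929 [0.45042929 0.19034669 0.47010775] 16.125
[0.6197305  0.29679976 0.20452839] [-3.14113311e+00  2.92556121e-04 -1.72346794e+00] 0.0006785173516155943 [0.09437851 1.04863935 0.44745226] 16.175
[0.61982402 0.29667028 0.20409257] [-3.14150257e+00 -6.33197425e-05 -1.72378013e+00] 0.00039631170750122465 [ 0.3325191  -0.21656182 -0.05898176] 16.225
```

View pics/w8z.png

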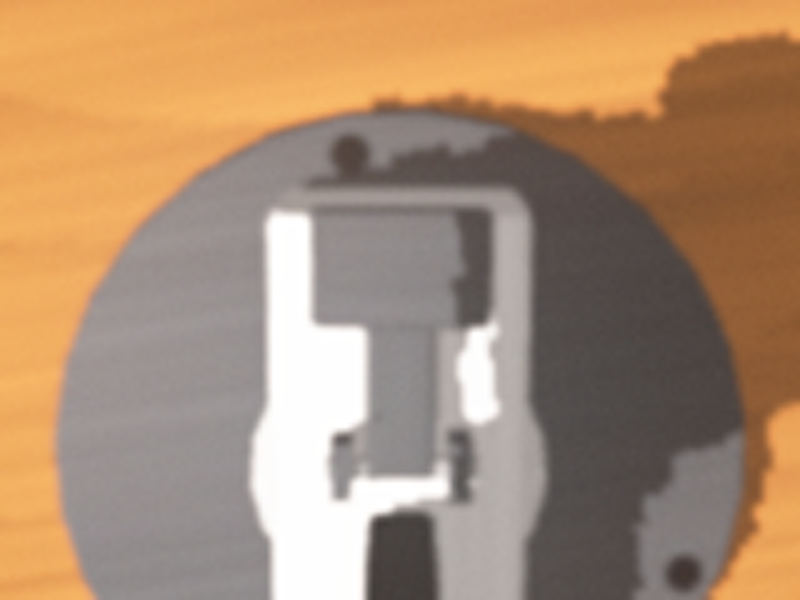

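View pics/d8z.png

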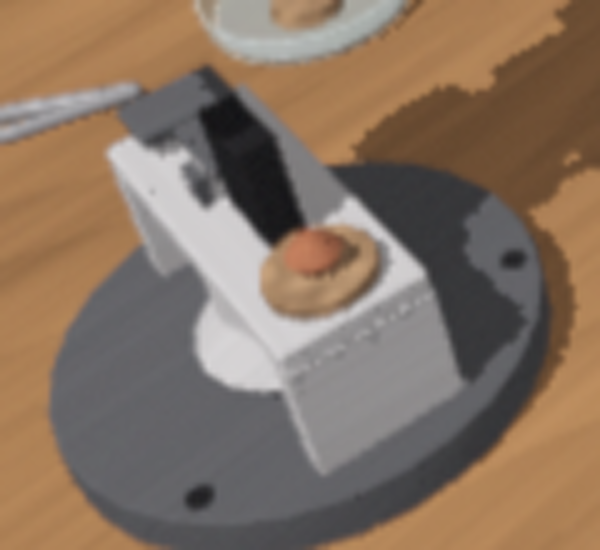

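View pics/s8.png

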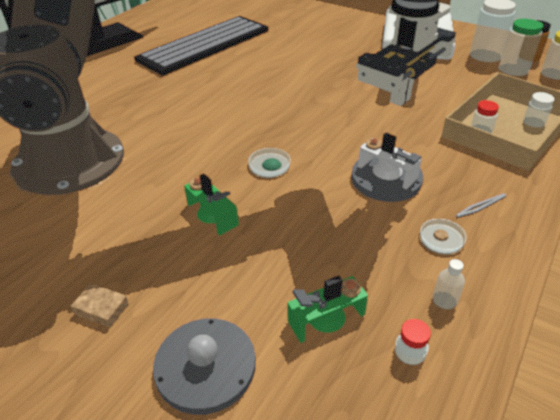

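The lever is level over the deck, and the end walls stand on the disc. Handing in.

```bash
python3 -c "from h import *;print(job_done())"
```

```text
the job is handed in; nothing more can be done
None
```

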